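Open the cutter carton under the door track

ROBOT

A 7-joint arm with a two-finger parallel gripper is mounted at the origin on the work surface. World frame = base frame: x ahead of the robot, y to its left, z up, the work surface at z = 0. Lengths are in mm, angles in rad, forces in N, time in s.
With the tool pointing down it reaches from about 400 to 875 mm from the base axis. Payload 4.4 kg.
Tool frame: the origin (TCP) lies between the finger pads; the fingertips stand 17 mm ahead of it and the grasp point (between the pads) lies 2 mm behind it; z points along the fingers, y is the line along which they close (so a half turn about z gives the same grasp; the last joint's range is limited). The gripper opens to 85 mm and grips with 20 to 120 N. Pads are 22 mm wide; open, the fingers measure 114 mm over their backs; the gripper's body (76 mm by 85 mm) begins 54 mm behind the grasp point. The pads swing forward as they close: fully open they stand 13 mm farther back than shut.
Start: joints at [1.265, 0.628, 0.038, 1.517, -0.027, 0.996, -0.02], TCP at [154.407, -631.408, 248.313] pointing down, gripper open.
Joint ranges: [-3.06, 3.06], [-0.37, 2.12], [-1.25, 1.32], [0.18, 2.47], [-1.1, 4.24], [0.23, 1.98], [-2.94, 2.94]. Speed limits (rad/s): [2.57, 2.57, 3.14, 3.14, 3.14, 3.14, 3.14].

INTERFACE

Orientations are given as [roll, pitch, yaw] about the fixed x, y, z axes, in that order (R = Rz(yaw) Ry(pitch) Rx(roll)).
In Python, from cell import sensors, get_image, ctrl gives the robot as it stands.
- The arm moves only by the tool send_rows, never from a script. Its argument "series" is a list of rows, each a list of 3 entries, a list of its own where there are three numbers: the finger opening in mm, from 0 to 85.4, then the shift along the world's x, y, z in units of 60 mm (1.0 is 60 mm), then the turn, a rotation vector about the world's x, y, z in units of 5 degrees (1.0 is 5 degrees). A call has 1 to 8 rows; each row shifts and turns the commanded pose from where the row before left it; what a row does not reach is not made up. A row lasts 1/8 s, in which the tool goes at most 62.5 mm and 10.7 degrees, less where a joint would pass 70% of its speed; a pose out of reach is approached as far as the arm can. A call is refused whole if a number of a shift passes 1 or a number of a turn 1, either way. A call with a gripper value outside its range is refused whole. The fingers move at their own pace and stop on an object; the grip force is fixed at half the most. Time passes only in rows, so rows that do not move let the fingers close. It gives the time, the measured TCP pose, the force, the opening and the grip force at its end, in the units of the state.
- sensors.read_state(): the state, without advancing time (a new reading comes with each control period).
- get_image(name): name is "scene" or "top"; returns a dict with "img" (480x640x3 uint8, red, green, blue), "depth" (480x640 float32, mm along the optical axis (not along the pixel's ray), 0 where there is no reading), "vfov" (degrees; the focal length in pixels is half the picture's height over the tangent of half this angle, whatever the lens; pixels are square), "cx", "cy" (the principal point, pixels), "world_to_cam" (4x4, takes a point from world to camera coordinates). Camera axes: x right, y down, z forward; pixel columns grow to the right and rows downward; lengths in mm; the calibration is good to about 2 mm. A picture is of the moment at which its call begins.
- ctrl.finish_job(): hands the job in; it is judged then, once.
The state is a dict: "clock": time; "qpos": joint angles; "qd": joint speeds; "tau": joint torques, N m; "eef_pos": TCP position; "tool_rot": TCP orientation; "force": force on the tool from outside, world axes, zero at the start; "torque": the same for the moment, N m; "width": finger opening in mm; "gripper_force": force on a finger pad.
Only numpy, scipy, OpenCV 4.12 (cv2) and the standard library are available. Lean on these libraries where they do the work, as an engineer would, in place of code of your own. Each camera call takes 0.05 s, during which the arm holds its last target. There are 200 camera calls.

TASK

A carton of new cutters stands on the birch shelf, half under the door track: fold both of its top flaps, the one nearer the robot that is ajar and the closed one under the track, right back, well past upright, so that they stay open and the cutters inside lie exposed. Be gentle with the carton, do not bump the unit's track, press on the packed cutters or shift them, and leave the other things on the shelf where they stand.

Things in the scene. Friction and masses are not known exactly. Their poses are not given: they have to be found in the camera images.
- carton: Brown corrugated carton, does not move, 150 (x, depth) x 160 (y, width) x 115 high with 4 mm walls and floor, open at the top but for the two flaps. Origin: centre of its underside; z up, x points from the near wall to the far wall (away from the robot). The two small end flaps are already folded down outside its y ends (to 95 mm from the centre line).
- near_flap (a joint): Angle of the near flap, rad: 0 = lying shut (level), 1.57 = upright, 2.7 = stop, folded back towards the robot. Flap: cardboard 70 mm long (x, from hinge to free edge), 156 wide, 4 thick; hinged on the top of the carton's near (-x) wall, starts ajar. The crease is stiff: it stays where it is left and takes about 2 N at the edge to turn.
- far_flap (a joint): Angle of the far flap, rad: 0 = lying shut (level), 1.57 = upright, 2.7 = stop, folded back away from the robot. Same flap, hinged on the top of the carton's far (+x) wall, starts shut or almost so; its free edge faces the robot, and when both are shut a 10 mm slit lies between the free edges. Same stiff crease.
- near_flap_hinge (a point): Middle of the near flap's hinge line: 75 mm to -x of the carton's centre, 117 mm above its underside; axes as the carton's. The flap's mid-thickness passes through it.
- far_flap_hinge (a point): Middle of the far flap's hinge line: 75 mm to +x of the carton's centre, 117 mm above its underside; axes as the carton's.
- near_flap_edge (a point): Middle of the near flap's free edge, at mid-thickness.
- far_flap_edge (a point): Middle of the far flap's free edge, at mid-thickness.
- unit: White laminate unit, fixed: birch shelf 15 thick, 300 deep, 920 wide, under all else; uprights at y +-451; overhead, from end to end, a white door track 60 deep, 312 to 338 above the work surface. A frosted acrylic door hangs from it, parked at y 275 to 435. No back. Origin on the work surface 80 mm before the track's front edge; x away from the robot, y along the shelf.
- rail_edge (a point): Front lower edge of the overhead track at the unit's middle, 80 mm to +x of the unit's origin and 312 above the work surface; the edge runs along the unit's y.
- packed_cutters: Nest of three stainless square cutters, 75 x 75 x 45 high, loose on the carton's floor. Origin: centre of its underside.
- packed_plunger: Pale green plastic plunger cutter, 48 in diameter, 50 high, loose on the carton's floor. Origin: centre of its underside.
- jar: Glass storage jar with a wooden lid, 82 in diameter, 121 high, bystander. Origin: centre of its underside.
- square_cutter: Stainless square cutter 60 x 60 x 50 high, bystander. Origin: centre of its underside.
- plunger_cutter: Pale green plunger cutter, 48 in diameter, 50 high, bystander. Origin: centre of its underside.
- spatula: Steel spatula with black handle, about 200 long, 26 wide, 14 high, lying on the shelf, bystander. Origin on its underside near the middle; x along it, handle to -x.

How it is judged (in metres and radians):
At the end, for the whole second after the job is handed in: Both flaps stand folded back beyond 1.8 rad (103 degrees from shut) and still; the packed cutters and all four bystanders lie within 30 mm of where they began (value of joint each of near_flap, far_flap above 1.8 rad and velocity of joint near_flap between -0.1 and 0.1 rad/s and velocity of joint far_flap between -0.1 and 0.1 rad/s and distance of each of jar, square_cutter, plunger_cutter, spatula, packed_cutters, packed_plunger from where it was at the start of the episode below 0.03 m); the robot touches nothing.
It fails at once if a bystander (jar, square cutter, plunger cutter, spatula) is shifted more than 30 mm (distance of any of jar, square_cutter, plunger_cutter, spatula from where it was at the start of the episode above 0.03 m).
It fails at once if the packed cutters are shifted more than 30 mm or pressed with more than 10 N (distance of any of packed_cutters, packed_plunger from where it was at the start of the episode above 0.03 m or contact force between any of the fingers, the arm and packed_cutters above 10 N or contact force between any of the fingers, the arm and packed_plunger above 10 N).
It fails at once if the robot bumps the unit (its track, door or shelf) with more than 10 N (contact force between any of the fingers, the arm and unit above 10 N).
It fails at once if the robot presses on the carton or its flaps with more than 25 N (contact force between any of the fingers, the arm and carton above 25 N).
It also fails if it takes over 48 s, if anything falls off the work surface, if the arm or the gripper's body presses on something with over 40 N, if the wrist force passes 120 N, or if a joint passes its speed limit or range.

## Working session

There is one attempt and no reset: what is moved stays moved. The work goes in short steps, Python scripts to look and compute and a tool call to move; the robot and the scene stay as the last step left them, time stands still between calls to the robot, and variables do not carry over. Pictures are saved under pics/ and viewed, at most 10 in all, crops included, and the job is handed in when it is done.

Besides the shell and the picture viewer there is one more tool, called after "Request:" by a JSON object that holds its "op" and its "data", one argument or row to a line. send_rows: Moves the arm, as the interface text tells. Its arguments: {"type":"object","properties":{"series":{"type":"array"}},"required":["series"]}

```bash
mkdir -p pics; cat > h.py <<'E'
import numpy as np, cv2
from cell import sensors, get_image, ctrl
def snap(n,tag):
    d=get_image(n); np.savez(f'{tag}.npz',**{k:np.array(v) for k,v in d.items()})
    cv2.imwrite(f'pics/{tag}.png',d['img'][:,:,::-1]); return d
def world(d,u,v,z=None):
    f=240/np.tan(np.radians(float(d['vfov']))/2); z=d['depth'][int(v),int(u)] if z is None else z
    p=np.array([(u-d['cx'])/f*z,(v-d['cy'])/f*z,z,1]); return (np.linalg.inv(d['world_to_cam'])@p)[:3]
def cloud(d):
    f=240/np.tan(np.radians(float(d['vfov']))/2); v,u=np.mgrid[:480,:640]; z=d['depth']
    p=np.stack([(u-d['cx'])/f*z,(v-d['cy'])/f*z,z,np.ones_like(z)],-1); return (p@np.linalg.inv(d['world_to_cam']).T)[...,:3]
E
python3 - <<'E'
from h import *
for n in('scene','top'):
    d=snap(n,n+'0'); print(n,d['vfov'],np.linalg.inv(d['world_to_cam']).round(2).tolist())
s=sensors.read_state(); print(s)
E
```

```text
scene 57.609301787063586 [[0.86, 0.42, -0.28, 871.6], [0.5, -0.71, 0.5, -505.33], [0.01, -0.57, -0.82, 1098.14], [0.0, 0.0, 0.0, 1.0]]
top 50.4600094998457 [[0.03, -0.97, 0.22, 365.75], [-1.0, -0.03, 0.0, 14.69], [0.01, -0.22, -0.97, 1259.54], [0.0, 0.0, 0.0, 1.0]]
{'clock': 0.1, 'qpos': array([ 1.26517477,  0.62922505,  0.03843562,  1.51827581, -0.02703714,
        0.99628666, -0.02001921]), 'qd': array([ 0.00100196, -0.00061144,  0.00058748, -0.00245161, -0.00078933,
       -0.00171561,  0.00036705]), 'tau': array([ 3.57964302e-03, -5.64523852e+01,  1.23111192e+00, -1.93971956e+01,
        1.13395555e-02,  5.44726179e-03, -2.82291131e-05]), 'eef_pos': array([ 154.31363247, -630.87241442,  247.49686393]), 'tool_rot': array([-3.13991474e+00, -2.10694969e-05,  2.39789333e-01]), 'force': array([-0.29637511,  0.63237335,  0.57641545]), 'torque': array([ 0.00387353,  0.01612768, -0.03068787]), 'gripper_force': 0.0, 'width': 85.55960802122654}
```

View pics/scene0.png

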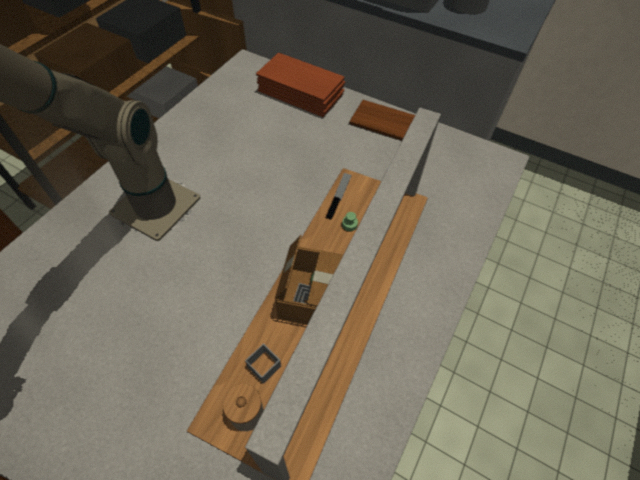

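View pics/top0.png

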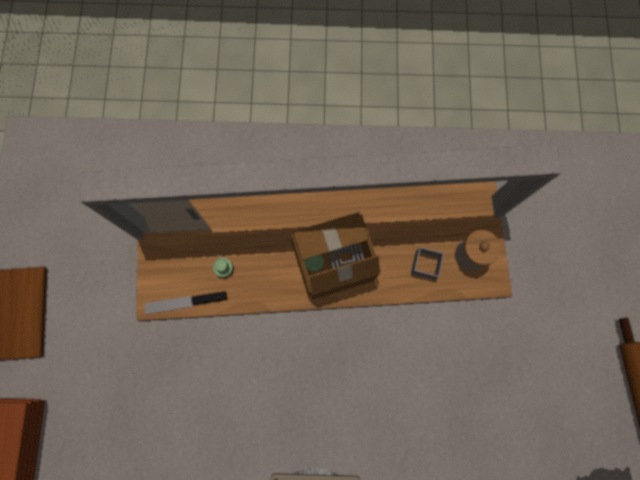

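The top view shows the carton at about (337,255), with the far flap at (332,240) and the near flap raised at (343,277). In the scene view it is at (300,285). Next I'll enlarge it and take measurements.

```bash
python3 - <<'E'
from h import *
t=dict(np.load('top0.npz')); s=dict(np.load('scene0.npz'))
a=cv2.resize(t['img'][205:305,280:390],None,fx=5,fy=5,interpolation=2)
b=cv2.resize(s['img'][225:335,260:350],None,fx=4.5,fy=4.5,interpolation=2)
h=500;im=np.hstack([a[:h,:],cv2.resize(b,(250,306)).repeat(1,0)[:0].reshape(0,0,3)]) if 0 else a
cv2.imwrite('pics/c1.png',im[:,:,::-1]);cv2.imwrite('pics/c2.png',b[:,:,::-1])
C=cloud(t)
for v in range(210,302,4): print(v,' '.join('%d,%d,%d'%tuple(C[v,u]) for u in range(292,388,12)))
E
```

```text
210 726,75,16 728,44,12 728,14,16 729,-16,13 730,-46,14 732,-77,12 732,-107,14 733,-138,12
214 716,74,15 717,44,14 719,14,11 718,-16,16 719,-46,16 686,-68,136 722,-107,13 721,-137,18
218 706,74,13 705,44,18 709,13,8 707,-16,18 676,-40,135 677,-68,132 711,-107,12 712,-138,13
222 695,74,14 695,43,17 698,13,11 664,-13,140 667,-41,132 667,-68,135 669,-96,129 701,-138,13
226 685,73,11 685,43,18 655,13,136 655,-13,138 658,-41,131 658,-68,133 662,-97,120 690,-137,17
230 674,73,14 645,40,133 646,13,134 647,-14,134 647,-41,137 647,-68,138 650,-96,131 680,-138,15
234 664,73,15 635,40,138 637,12,133 637,-14,137 638,-41,134 639,-68,136 640,-96,135 670,-138,12
238 628,67,123 626,39,136 627,12,135 628,-14,136 630,-41,131 629,-68,138 630,-95,137 659,-137,18
242 626,68,90 617,39,137 618,12,135 618,-14,137 620,-41,133 619,-68,142 633,-101,84 650,-138,13
246 633,72,13 607,39,140 607,12,140 608,-14,140 610,-41,135 635,-77,23 627,-103,65 640,-138,11
250 625,71,6 598,38,136 599,11,138 599,-14,140 617,-45,58 616,-74,65 620,-104,50 629,-138,13
254 612,71,17 589,38,138 590,11,138 614,-18,19 615,-48,20 607,-
[... 357 characters left out ...]
46,-40,188 549,-66,175 553,-94,157 555,-121,151
274 563,69,10 545,37,131 535,10,195 537,-14,186 540,-40,176 542,-67,164 545,-94,152 548,-122,138
278 552,68,14 538,37,116 528,10,187 531,-15,173 533,-41,161 536,-68,148 538,-96,137 558,-138,14
282 543,68,14 534,37,82 521,10,172 524,-15,161 527,-42,145 530,-70,131 542,-104,54 549,-138,10
286 533,68,13 533,38,15 515,9,153 517,-16,145 521,-44,120 532,-76,45 537,-108,15 538,-137,15
290 523,67,14 523,38,16 508,9,146 513,-17,112 523,-48,36 527,-79,12 528,-108,12 528,-137,18
294 513,67,13 514,38,10 503,9,111 514,-20,29 516,-49,14 517,-79,13 518,-109,9 518,-137,18
298 503,67,12 504,37,12 504,8,25 506,-20,12 506,-50,15 507,-79,17 508,-108,13 509,-138,13
```

View pics/c1.png

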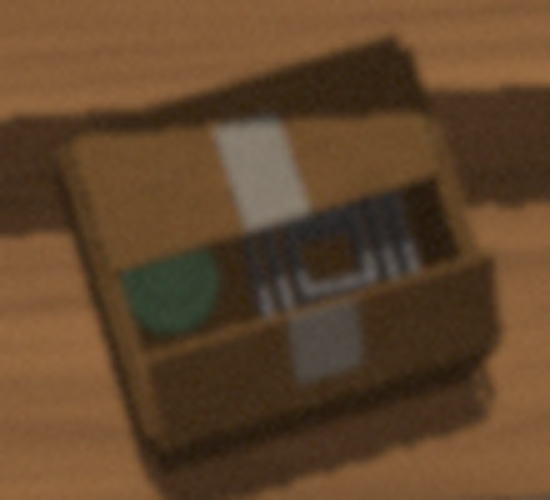

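View pics/c2.png

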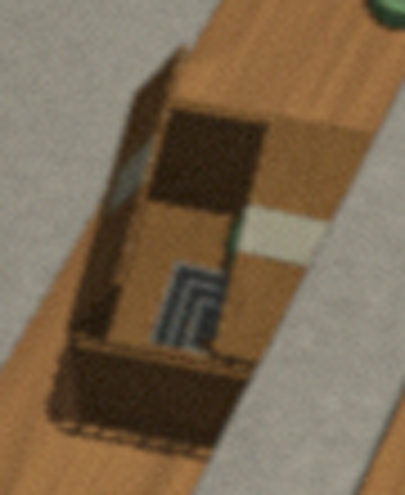

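The crops show the far flap nearly level, with its free edge running from crop (120,270) to (435,180). The near flap is raised and leans inward. The plunger is at (172,290) and the square nest at (330,260). Next I'll fit the carton, the flaps and the track.

```bash
python3 - <<'E'
from h import *
t=dict(np.load('top0.npz')); s=dict(np.load('scene0.npz'))
C=cloud(t); S=cloud(s)
# track from scene
P=S.reshape(-1,3); m=(P[:,2]>325)&(P[:,2]<350)&(P[:,0]>450)&(abs(P[:,1])<440)
Q=P[m]; r=cv2.minAreaRect(Q[:,:2].astype(np.float32)); print('track',r,cv2.boxPoints(r).round(), np.median(Q[:,2]))
P2=C.reshape(-1,3); m=(P2[:,2]>325)&(P2[:,2]<350)&(P2[:,0]>450)&(abs(P2[:,1])<440); Q=P2[m];r=cv2.minAreaRect(Q[:,:2].astype(np.float32)); print('track top',cv2.boxPoints(r).round())
sub=C[222:262,295:375].reshape(-1,3); m=(abs(sub[:,2]-136)<7); q=sub[m]
r=cv2.minAreaRect(q[:,:2].astype(np.float32)); print('far',r,cv2.boxPoints(r).round())
A=np.c_[q[:,:2],np.ones(len(q))]; print('plane',np.linalg.lstsq(A,q[:,2],rcond=None)[0], q.mean(0))
# far flap edge corners & carton by manual pixels
for u,v in [(304,259),(367,241),(295,234),(365,228)]: print('px',u,v,world(t,u,v,None).round(), )
# near flap
sub=C[262:292,308:378].reshape(-1,3); q=sub[(sub[:,2]>142)&(sub[:,2]<215)&(sub[:,0]<585)]
c=q.mean(0);
for _ in range(3):
    n=np.linalg.svd(q-c)[2][2] if _==0 else np.linalg.svd(q-c,full_matrices=False)[2][2]
    q=q[abs((q-c)@n)<4]; c=q.mean(0)
n*=np.sign(n[0]); print('near n',n,c,len(q),'yaw',np.arctan2(n[1],n[0]),'angle',np.arctan2(np.hypot(*n[:2]),-n[2]))
print('zmax',np.percentile(q[:,2],99))
E
```

```text
track ((711.5797119140625, -0.474090576171875), (60.55979537963867, 887.7608642578125), 5.1835618019104) [[ 641.  439.]
 [ 722. -445.]
 [ 782. -440.]
 [ 702.  444.]] 337.7024270433325
track top [[ 639.  440.]
 [ 719. -445.]
 [ 783. -439.]
 [ 702.  445.]]
far ((625.3446655273438, -28.31005096435547), (86.12450408935547, 176.4793243408203), 5.778079986572266) [[ 574.   55.]
 [ 591. -120.]
 [ 677. -112.]
 [ 659.   64.]]
plane [-5.29243289e-02 -1.75167266e-02  1.69577105e+02] [629.86793676 -16.66523402 136.53368774]
px 304 259 [596.  40.  41.]
px 367 241 [ 625. -104.  129.]
px 295 234 [637.  61. 131.]
px 365 228 [656. -99. 126.]
near n [ 0.85170481  0.28580738 -0.43921868] [539.98855661 -45.63334054 170.32111752] 1070 yaw 0.32376303964053577 angle 1.1160675343890487
zmax 197.33442499973245
```

Request:
{"op": "send_rows", "data": {
  "series": [
    [0,[0.5,0.7,0.25],[0,0,1]],
    [0,[0.55,0.76,0],[0,0,0]],
    [0,[0.55,0.76,0],[0,0,0]],
    [0,[0.55,0.76,0],[0,0,0]],
    [0,[0.55,0.76,0],[0,0,0]],
    [0,[0.55,0.76,0],[0,0,0]],
    [0,[0.55,0.76,0],[0,0,0]],
    [0,[0.55,0.76,0],[0,0,0]]
  ]
}}

```text
clock: 1.1
eef_pos: [416.1, -268.6, 263.2]
tool_rot: [-3.142, 0.0, 0.327]
force: [1.0, 0.1, 0.3]
width: 0.1
gripper_force: 0.0
```

Request:
{"op": "send_rows", "data": {
  "series": [
    [0,[0.55,0.77,0],[0,0,0.1]],
    [0,[0.55,0.77,0],[0,0,0]],
    [0,[0.55,0.77,0],[0,0,0]],
    [0,[0.55,0.77,0],[0,0,0]],
    [0,[0.55,0.77,0],[0,0,0]],
    [0,[0,0,0],[0,0,0]]
  ]
}}

```text
clock: 1.85
eef_pos: [582.3, -33.0, 262.6]
tool_rot: [-3.139, -0.002, 0.344]
force: [-0.9, -1.3, 0.4]
width: -0.1
gripper_force: 0.0
```

```bash
python3 - <<'E'
from h import *
s=sensors.read_state(); print(s['eef_pos'],s['tool_rot'],s['force'])
t=snap('top','top1'); s=snap('scene','scene1')
a=cv2.resize(t['img'][190:300,270:400],None,fx=3,fy=3,interpolation=2)
b=cv2.resize(s['img'][200:330,250:380],None,fx=3,fy=3,interpolation=2)
a=cv2.copyMakeBorder(a,0,b.shape[0]-a.shape[0],0,0,0)
cv2.imwrite('pics/d1.png',np.hstack([a,b])[:,:,::-1])
C=cloud(t).reshape(-1,3)
E
```

```text
[582.3281884  -33.02114812 262.64751208] [-3.13857464e+00 -1.97407141e-03  3.44285355e-01] [-0.91592869 -1.26257437  0.35533074]
```

View pics/d1.png

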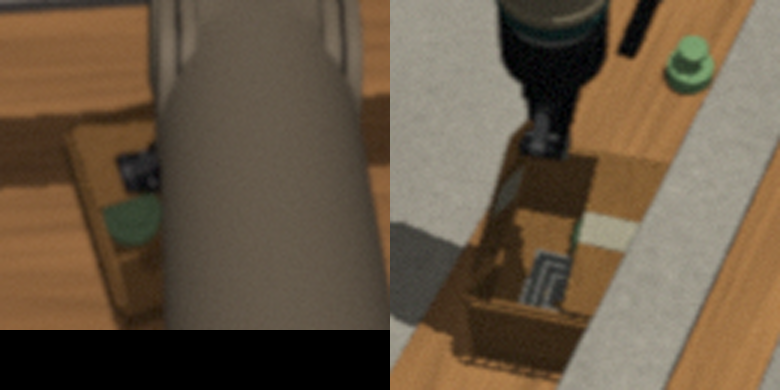

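The scene crop shows the closed fingers at about (545,140), above the opening and clear of both flaps and the track. I'll descend behind the near flap and sweep it back.

Request:
{"op": "send_rows", "data": {
  "series": [
    [0,[0,0,-0.67],[0,0,0]],
    [0,[0,0,-0.67],[0,0,0]],
    [0,[-0.25,-0.09,0],[0,0,0]],
    [0,[-0.25,-0.09,0],[0,0,0]],
    [0,[-0.25,-0.09,0],[0,0,0]],
    [0,[-0.25,-0.09,0],[0,0,0]]
  ]
}}

```text
clock: 2.7
eef_pos: [521.2, -62.3, 183.5]
tool_rot: [3.14, -0.004, 0.333]
force: [3.7, 0.8, -0.1]
width: -0.1
gripper_force: 1.7
```

Request:
{"op": "send_rows", "data": {
  "series": [
    [0,[-0.25,-0.09,0],[0,0,0]],
    [0,[-0.25,-0.09,0],[0,0,0]],
    [0,[0,0,0],[0,0,0]]
  ]
}}

```text
clock: 3.08
eef_pos: [488.0, -72.9, 182.8]
tool_rot: [-3.141, 0.003, 0.334]
force: [0.6, -0.5, -0.5]
width: 0.1
gripper_force: 0.0
```

Request:
{"op": "send_rows", "data": {
  "series": [
    [0,[0,0,0.67],[0,0,0]],
    [0,[0,0,0.67],[0,0,0]],
    [0,[0.73,0.26,0],[0,0,0]],
    [0,[0.73,0.26,0],[0,0,0]],
    [0,[0,0,0],[0,0,0]]
  ]
}}

```text
clock: 3.7
eef_pos: [579.8, -38.5, 262.5]
tool_rot: [-3.141, -0.0, 0.339]
force: [-0.1, -0.2, 0.1]
width: 0.1
gripper_force: 0.0
```

```bash
python3 - <<'E'
from h import *
s=sensors.read_state(); print(s['eef_pos'],s['tool_rot'],s['force'])
s=snap('scene','scene2')
b=cv2.resize(s['img'][190:340,240:390],None,fx=4,fy=4,interpolation=2)
cv2.imwrite('pics/e1.png',b[:,:,::-1])
E
```

```text
[579.84491962 -38.46278003 262.47018533] [-3.14051074e+00 -1.85554237e-04  3.38646099e-01] [-0.10434025 -0.23638653  0.08715383]
```

View pics/e1.png

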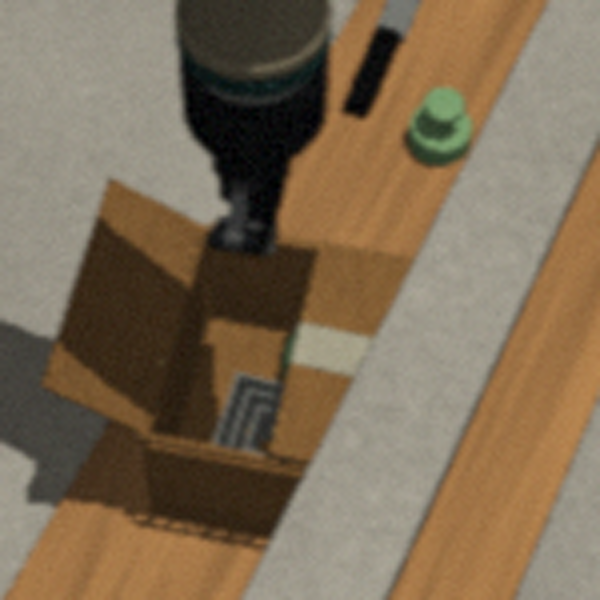

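The near flap is folded well back, with its free edge running from (110,180) to (45,385) in the crop. Now I'll descend into the opening.

Request:
{"op": "send_rows", "data": {
  "series": [
    [0,[-0.08,-0.03,-0.6],[0,0,0]],
    [0,[0,0,-0.6],[0,0,0]],
    [0,[0,0,-0.6],[0,0,0]],
    [0,[0,0,-0.55],[0,0,0]],
    [0,[0,0,0],[0,0,0]]
  ]
}}

```text
clock: 4.38
eef_pos: [569.6, -43.0, 120.1]
tool_rot: [-3.139, 0.007, 0.335]
force: [0.0, -0.0, 0.5]
width: -0.0
gripper_force: 0.0
```

Request:
{"op": "send_rows", "data": {
  "series": [
    [0,[0.06,0.02,-0.05],[0.33,-0.94,0]],
    [0,[0.06,0.02,-0.05],[0.33,-0.94,0]],
    [0,[0.06,0.02,-0.05],[0.33,-0.94,0]],
    [0,[0.06,0.02,-0.05],[0.33,-0.94,0]],
    [0,[0.06,0.02,-0.05],[0.33,-0.94,0]],
    [0,[0.06,0.02,-0.05],[0.33,-0.94,0]],
    [0,[0,0,0],[0,0,0]]
  ]
}}

```text
clock: 5.25
eef_pos: [576.4, -49.2, 101.7]
tool_rot: [3.123, -0.306, 0.338]
force: [0.7, 0.3, 0.6]
width: 0.4
gripper_force: 0.0
```

```bash
python3 - <<'E'
from h import *
s=sensors.read_state()
for k in('qpos','qd','eef_pos','tool_rot','force','torque','tau'): print(k,s[k].round(3))
E
```

```text
qpos [ 0.438  0.715 -0.503  2.093  1.132  0.235 -2.233]
qd [-0.031 -0.005  0.02  -0.022 -0.134 -0.014  0.103]
eef_pos [576.442 -49.19  101.673]
tool_rot [ 3.123 -0.306  0.338]
force [0.724 0.306 0.622]
torque [-0.118  0.326 -0.005]
tau [  0.498 -48.112  -6.525  -9.587   1.215  -1.041  -0.999]
```

```bash
cat > fk.py <<'E'
import numpy as np, itertools
from scipy.spatial.transform import Rotation as Ro
def chain(q,sg):
    Rs=[];R=Ro.identity()
    for i,a in enumerate('zyzyzyz'):
        R=R*Ro.from_euler(a,sg[i]*q[i]); Rs.append(R)
    return Rs
E
python3 - <<'E'
from fk import *
D=[([1.26517477,.62922505,.03843562,1.51827581,-.02703714,.99628666,-.02001921],[154.31,-630.87,247.50],[-3.1399,0,.23979]),
([.438,.715,-.503,2.093,1.132,.235,-2.233],[576.442,-49.19,101.673],[3.123,-.306,.338])]
res=[]
for sg in itertools.product([1,-1],repeat=7):
    Es=[(chain(q,sg)[-1].inv()*Ro.from_euler('xyz',r)) for q,p,r in D]
    # world offset (base yaw b) : Rz(b) * chain * Rt = R for both; 
    for b in np.arange(-180,180,5):
        B=Ro.from_euler('z',b,degrees=True)
        E=[chain(q,sg)[-1].inv()*B.inv()*Ro.from_euler('xyz',r) for q,p,r in D]
        res.append(((E[0].inv()*E[1]).magnitude(),sg,b,E[0].as_rotvec().round(2)))
res.sort(key=lambda x:x[0])
for r in res[:8]: print(r)
E
```

```text
(0.0007971987378897728, (-1, -1, -1, -1, -1, -1, -1), np.int64(-180), array([-0.  , -0.  , -1.57]))
(0.000797198737889817, (-1, 1, -1, 1, -1, 1, -1), np.int64(0), array([ 0.  , -0.  ,  1.57]))
(0.02625955360134547, (-1, 1, -1, 1, -1, 1, -1), np.int64(-5), array([ 0.  , -0.  ,  1.48]))
(0.026259553601345475, (-1, -1, -1, -1, -1, -1, -1), np.int64(175), array([-0.  , -0.  , -1.66]))
(0.02702611143933998, (-1, 1, -1, 1, -1, 1, -1), np.int64(5), array([-0.  ,  0.  ,  1.66]))
(0.027026111439340014, (-1, -1, -1, -1, -1, -1, -1), np.int64(-175), array([ 0.  ,  0.  , -1.48]))
(0.052840089647083394, (-1, -1, -1, -1, -1, -1, -1), np.int64(170), array([-0.  , -0.  , -1.75]))
(0.052840089647083414, (-1, 1, -1, 1, -1, 1, -1), np.int64(-10), array([ 0. , -0. ,  1.4]))
```

```bash
python3 - <<'E'
from fk import *
D=[([1.26517477,.62922505,.03843562,1.51827581,-.02703714,.99628666,-.02001921],[154.31,-630.87,247.50]),
([.438,.715,-.503,2.093,1.132,.235,-2.233],[576.442,-49.19,101.673])]
sg=(-1,1,-1,1,-1,1,-1); z=np.array([0,0,1]);x=np.array([1,0,0])
def rows(q,aw):
    R=chain(q,sg); c=[z,R[1].apply(z),R[3].apply(z),R[5].apply(z)]
    if aw>0:c+=[R[5].apply(x)]
    if aw>1:c+=[R[2].apply(x)-R[3].apply(x)]
    return np.array(c).T
for aw in(0,1,2):
    A=np.vstack([rows(q,aw) for q,p in D]); b=np.hstack([p for q,p in D])
    s=np.linalg.lstsq(A,b,rcond=None); print(s[0].round(1),(A@s[0]-b).round(1))
E
```

```text
[218.3 598.7 357.  264.6] [28.5  6.  -4.2 -1.4  2.4  4.2]
[269.9 586.3 382.4 287.2  16.2] [27.6  8.   0.9 -0.2  1.2 -0.9]
[-34837.5 -12433.7 -16547.6 -32959.   -4626.   12674.3] [ 0. -0.  0.  0.  0. -0.]
```

Request:
{"op": "send_rows", "data": {
  "series": [
    [0,[0.09,0.08,0],[0,0,0]],
    [0,[0.09,0.08,0],[0,0,0]],
    [0,[0.09,0.08,0],[0,0,0]],
    [0,[0,0,0],[0,0,0]]
  ]
}}

```text
clock: 5.75
eef_pos: [593.9, -31.7, 101.1]
tool_rot: [3.126, -0.308, 0.34]
force: [-0.0, 0.1, 0.3]
width: -0.0
gripper_force: 0.0
```

```bash
cat > st.py <<'E'
from h import *
from scipy.spatial.transform import Rotation as Ro
s=sensors.read_state()
for k in('qpos','eef_pos','tool_rot','force'): print(k,s[k].round(3).tolist())
c=np.array([596,-33.]); X=np.array([.944,.329]);Y=np.array([-.329,.944])
a=Ro.from_euler('xyz',s['tool_rot']).apply([0,0,1]); p=s['eef_pos']; T=p+17*a
print('TCP s,t,z',((p[:2]-c)@X).round(1),((p[:2]-c)@Y).round(1),p[2].round(1),'tip',((T[:2]-c)@X).round(1),((T[:2]-c)@Y).round(1),T[2].round(1),'tilt s,t deg',np.degrees(np.arctan2([a[:2]@X,a[:2]@Y],-a[2])).round(1))
E
python3 st.py
```

```text
qpos [0.414, 0.734, -0.527, 2.053, 1.107, 0.27, -2.231]
eef_pos [593.857, -31.697, 101.08]
tool_rot [3.126, -0.308, 0.34]
force [-0.04, 0.08, 0.272]
TCP s,t,z -1.6 1.9 101.1 tip 3.6 1.7 84.9 tilt s,t deg [17.6 -0.8]
```

Request:
{"op": "send_rows", "data": {
  "series": [
    [0,[0.05,0.02,0.2],[0,0,0]],
    [0,[0,0,0.2],[0.1,-0.28,0]],
    [0,[0.02,0.005,0.2],[0.1,-0.28,0]],
    [0,[0.05,0.02,0.2],[0.1,-0.28,0]],
    [0,[0,0,0],[0,0,0]]
  ]
}}

```text
clock: 6.38
eef_pos: [600.4, -30.5, 149.9]
tool_rot: [3.125, -0.386, 0.339]
force: [-0.4, -0.4, -0.2]
width: -0.0
gripper_force: 0.6
```

```bash
python3 st.py; python3 - <<'E'
from h import *
s=snap('scene','scene3')
b=cv2.resize(s['img'][190:340,240:390],None,fx=4,fy=4,interpolation=2)
cv2.imwrite('pics/f1.png',b[:,:,::-1])
E
```

```text
qpos [0.5, 0.665, -0.626, 2.071, 1.111, 0.269, -2.231]
eef_pos [600.398, -30.505, 149.916]
tool_rot [3.125, -0.386, 0.339]
force [-0.408, -0.412, -0.226]
TCP s,t,z 5.0 0.9 149.9 tip 11.4 0.7 134.2 tilt s,t deg [22.1 -0.9]
```

View pics/f1.png

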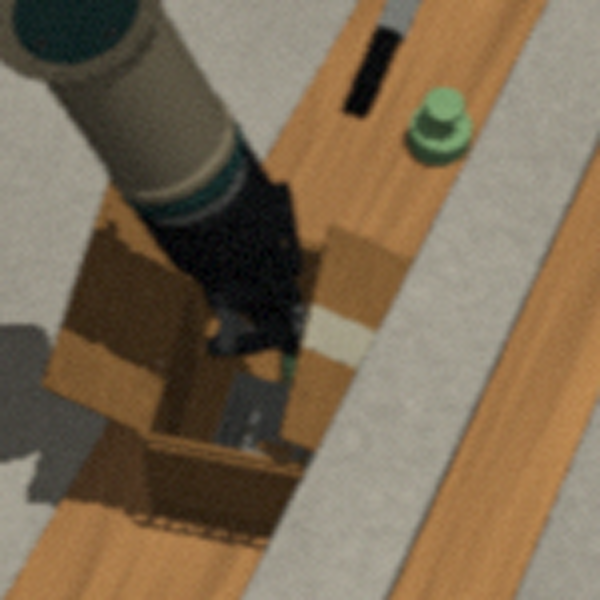

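The far flap's near edge is now raised, at about (330,230)-(285,440) in the crop, with the finger under it. The forces are small, so I'll continue along the arc.

Request:
{"op": "send_rows", "data": {
  "series": [
    [0,[0.08,0.03,0.13],[0.1,-0.28,0]],
    [0,[0.08,0.03,0.13],[0.1,-0.28,0]],
    [0,[0.11,0.04,0.1],[0.1,-0.28,0]],
    [0,[0.11,0.04,0.1],[0.1,-0.28,0]],
    [0,[0.11,0.04,0.07],[0.1,-0.28,0]],
    [0,[0.11,0.04,0.07],[0.1,-0.28,0]],
    [0,[0,0,0],[0,0,0]]
  ]
}}

```text
clock: 7.3
eef_pos: [636.4, -17.4, 184.5]
tool_rot: [3.127, -0.54, 0.338]
force: [-1.6, -2.2, -1.2]
width: 0.4
gripper_force: 0.7
```

```bash
python3 st.py
```

```text
qpos [0.588, 0.672, -0.752, 2.078, 1.566, 0.244, -2.662]
eef_pos [636.42, -17.356, 184.525]
tool_rot [3.127, -0.54, 0.338]
force [-1.552, -2.248, -1.241]
TCP s,t,z 43.3 1.5 184.5 tip 52.0 1.2 169.9 tilt s,t deg [30.9 -0.9]
```

Request:
{"op": "send_rows", "data": {
  "series": [
    [0,[0.11,0.035,0.02],[0,0,0]],
    [0,[0.11,0.035,0.01],[0,0,0]],
    [0,[0.1,0.035,-0.01],[0,0,0]],
    [0,[0.1,0.035,-0.02],[0,0,0]],
    [0,[0,0,0],[0,0,0]]
  ]
}}

```text
clock: 7.92
eef_pos: [662.2, -7.9, 185.0]
tool_rot: [3.128, -0.541, 0.338]
force: [-0.1, -0.3, 0.3]
width: -0.0
gripper_force: 0.0
```

```bash
python3 st.py; python3 - <<'E'
from h import *
s=snap('scene','scene4');t=snap('top','top4')
b=cv2.resize(s['img'][190:340,240:390],None,fx=3,fy=3,interpolation=2)
a=cv2.resize(t['img'][160:310,270:390],None,fx=3,fy=3,interpolation=2)
cv2.imwrite('pics/g1.png',np.hstack([a,b])[:,:,::-1])
E
```

```text
qpos [0.56, 0.698, -0.757, 2.015, 1.45, 0.271, -2.549]
eef_pos [662.236, -7.883, 184.984]
tool_rot [3.128, -0.541, 0.338]
force [-0.135, -0.329, 0.306]
TCP s,t,z 70.8 1.9 185.0 tip 79.5 1.7 170.4 tilt s,t deg [31.  -0.8]
```

View pics/g1.png

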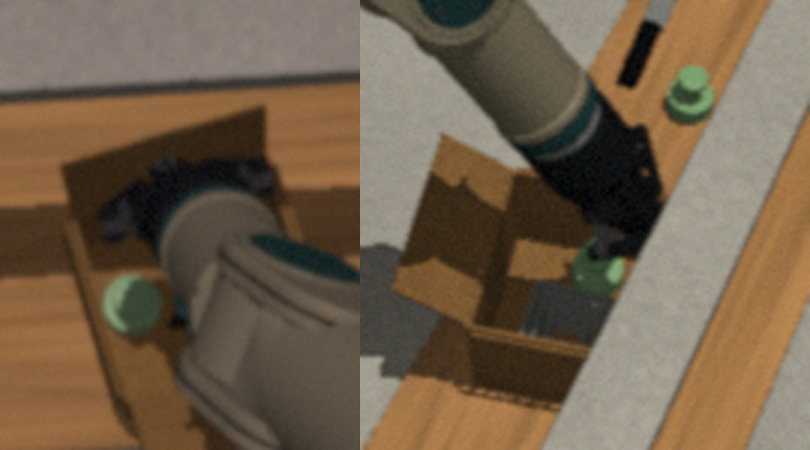

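In the top crop the far flap is past upright, with its edge running from (65,165) to (265,108). I'll push a little farther.

Request:
{"op": "send_rows", "data": {
  "series": [
    [0,[0.1,0.035,-0.04],[0,0,0]],
    [0,[0.1,0.035,-0.06],[0,0,0]],
    [0,[0.06,0.02,-0.04],[0,0,0]],
    [0,[0,0,0],[0,0,0]]
  ]
}}

```text
clock: 8.52
eef_pos: [677.4, -3.0, 176.2]
tool_rot: [3.127, -0.54, 0.338]
force: [0.1, -0.4, 0.7]
width: -0.1
gripper_force: 0.0
```

```bash
python3 st.py
```

```text
qpos [0.536, 0.728, -0.748, 1.982, 1.455, 0.285, -2.55]
eef_pos [677.422, -2.964, 176.17]
tool_rot [3.127, -0.54, 0.338]
force [0.065, -0.374, 0.688]
TCP s,t,z 86.7 1.6 176.2 tip 95.5 1.3 161.6 tilt s,t deg [30.9 -0.9]
```

Request:
{"op": "send_rows", "data": {
  "series": [
    [0,[-0.4,-0.14,0.05],[0,0,0]],
    [0,[-0.5,-0.17,0.2],[0,0,0]],
    [0,[-0.4,-0.14,0.6],[0,0,0]],
    [0,[-0.4,-0.14,0.6],[0,0,0]],
    [0,[-0.5,-0.3,0.6],[0,0,0]],
    [0,[-0.5,-0.5,0.3],[0,0,0]],
    [0,[-0.5,-0.5,0],[0,0,0]],
    [0,[-0.3,-0.5,0],[0,0,0]]
  ]
}}

```text
clock: 9.52
eef_pos: [474.7, -137.8, 311.0]
tool_rot: [3.128, -0.533, 0.339]
force: [0.5, -0.3, 0.4]
width: -0.0
gripper_force: 0.0
```

Request:
{"op": "send_rows", "data": {
  "series": [
    [0,[-0.3,-0.7,0],[0,0,0]],
    [0,[-0.3,-0.7,0],[0,0,0]],
    [0,[-0.3,-0.7,0],[0,0,0]],
    [0,[0,-0.7,0],[0,0,0]],
    [0,[0,-0.7,0],[0,0,0]],
    [0,[0,0,0],[0,0,0]],
    [0,[0,0,0],[0,0,0]]
  ]
}}

```text
clock: 10.4
eef_pos: [422.1, -345.6, 310.9]
tool_rot: [3.13, -0.535, 0.339]
force: [-0.2, -0.3, 0.7]
width: 0.2
gripper_force: 0.0
```

```bash
python3 st.py; python3 - <<'E'
from h import *
s=snap('scene','scene5');t=snap('top','top5')
b=cv2.resize(s['img'][190:340,240:390],None,fx=3,fy=3,interpolation=2)
a=cv2.resize(t['img'][160:310,270:390],None,fx=3,fy=3,interpolation=2)
cv2.imwrite('pics/k1.png',np.hstack([a,b])[:,:,::-1])
C=cloud(t);c=np.array([596,-33.]);X=np.array([.944,.329]);Y=np.array([-.329,.944])
q=C.reshape(-1,3);S=(q[:,:2]-c)@X;L=(q[:,:2]-c)@Y;z=q[:,2]
for nm,m,s0,sg in(('near',(S<-82)&(S>-140),-75,-1),('far',(S>78)&(S<130),75,1)):
    m&=(abs(L)<60)&(z>140)&(z<210); o=sg*(S[m]-s0);hh=z[m]-132
    print(nm,m.sum(),np.percentile(np.pi-np.arctan2(hh,o),[20,50,80]).round(2))
def R(d,n):
    return d
t0=dict(np.load('top0.npz'))
print('diff outside', [int((abs(t0['img'][y0:y1,x0:x1].astype(int)-t['img'][y0:y1,x0:x1]).max(2)>40).sum()) for y0,y1,x0,x1 in((230,290,400,510),(250,280,205,240),(285,318,140,232))])
E
```

```text
qpos [1.697, 0.592, -1.167, 1.946, 0.161, 0.627, -0.662]
eef_pos [422.125, -345.586, 310.88]
tool_rot [3.13, -0.535, 0.339]
force [-0.248, -0.279, 0.737]
TCP s,t,z -267.0 -237.9 310.9 tip -258.3 -238.0 296.3 tilt s,t deg [30.6 -0.6]
near 1208 [2.48 2.53 2.57]
far 1237 [2.22 2.26 2.3 ]
diff outside [0, 0, 0]
```

View pics/k1.png

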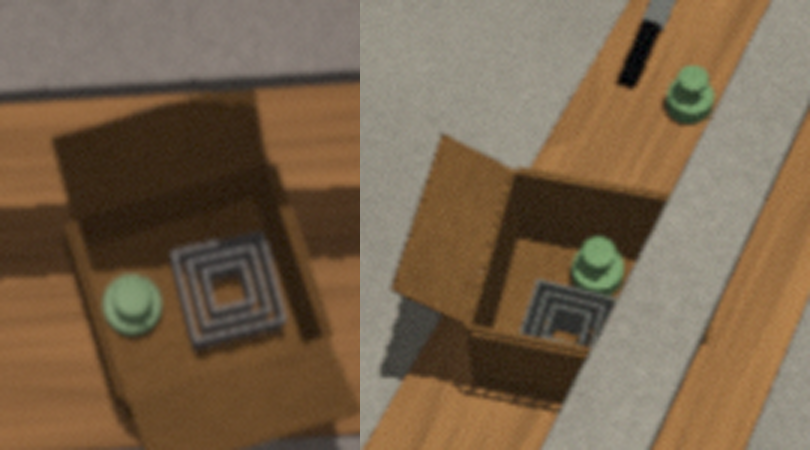

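Both flaps are folded back, the near one to about 2.5 rad and the far one to about 2.26. The nest at (230,290) and the plunger at (132,305) in the top crop lie exposed, and image comparison shows the bystanders unmoved. I'm handing it in.

```bash
python3 -c "
from cell import ctrl
print(ctrl.finish_job())"
```

```text
the job is handed in; nothing more can be done
None
```

The job is handed in (no verdict returned): both flaps are folded back, the near one to about 2.5 rad and the far one to about 2.26 rad, the cutters lie exposed, and the bystanders show no shift in the pictures.

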